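Sort capped fly vials into their colour trays

ROBOT

A 7-joint arm with a two-finger parallel gripper is mounted at the origin on the work surface. World frame = base frame: x ahead of the robot, y to its left, z up, the work surface at z = 0. Lengths are in m, angles in degrees, forces in N, time in s.
With the tool pointing down it reaches from about 0.425 to 0.875 m from the base axis. Payload 4.7 kg.
Tool frame: the origin (TCP) lies on the mounting face of the last link; the fingertips stand 182 mm ahead of it and the grasp point (between the pads) lies 164 mm ahead of it; z points along the fingers, y is the line along which they close (so a half turn about z gives the same grasp; the last joint's range is limited). The gripper opens to 87 mm and grips with 3 to 60 N. Pads are 19 mm wide; open, the fingers measure 117 mm over their backs; the gripper's body (75 mm by 190 mm) begins 51 mm behind the grasp point.
Start: joints at [-71.041, 18.392, -4.016, 83.108, 1.295, 78.541, -3.26], TCP at [0.203, 0.618, 0.405] pointing down, gripper open.
Joint ranges: [-163.93, 163.93], [-17.29, 119.83], [-79.2, 71.16], [3.27, 140.29], [-89.18, 269.18], [5.43, 117.66], [-154.24, 154.24]. Speed limits (degrees/s): [147.25, 147.25, 180, 180, 180, 180, 180].

INTERFACE

Orientations are given as [roll, pitch, yaw] about the fixed x, y, z axes, in that order (R = Rz(yaw) Ry(pitch) Rx(roll)).
In Python, from cell import env gives the robot as it stands.
- The arm moves only by the tool servo_tool, never from a script. Its argument "plan" is a list of rows, each an object with "xyz": the shift along the tool's x, y, z in cm, a list of three; "twist": the turn, a rotation vector about the tool's x, y, z in degrees, a list of three; "jaw": the closure, from 0 (fully open) to 1 (shut). In form: [{"xyz": [x, y, z], "twist": [wx, wy, wz], "jaw": jaw}, ...]. A call has 1 to 10 rows; each row is the pose to reach, as a shift and turn from the pose commanded when the call began, along the tool's axes at that moment; what a row does not reach only later rows make up. A row lasts 1/12 s, in which the tool goes at most 41.7 mm and 7.16 degrees, less where a joint would pass 70% of its speed; a pose out of reach is approached as far as the arm can. A call with a gripper value outside its range is refused whole. The fingers move at their own pace and stop on an object; "newtons" is the grip in N (left out, the last holds). Time passes only in rows, so rows that repeat a pose let the fingers close. It gives the time, the measured TCP pose, the force, the opening and the grip force at its end, in the units of the state.
- env.get_obs(): the state, without advancing time (a new reading comes with each control period).
- env.read_camera(name): name is "scene" or "top" or "wrist"; returns a dict with "img" (384x512x3 uint8, red, green, blue), "camera_matrix" (3x3 intrinsics, pixels), "R" (3x3) and "t" (3): a world point X has camera coordinates R X + t. Camera axes: x right, y down, z forward; pixel columns grow to the right and rows downward; lengths in m; the calibration is good to about 2 mm. A picture is of the moment at which its call begins. There is no depth.
- env.sign_off(): hands the job in; it is judged then, once.
The state is a dict: "time_s": time; "qpos": joint angles; "joint_velocities": joint speeds; "effort": joint torques, N m; "tool_pos": TCP position; "tool_rot": TCP orientation; "force": force on the tool from outside, world axes, zero at the start; "wrist_torque": the same for the moment, N m; "grip_width": finger opening in m; "grasp_force": force on a finger pad.
Only numpy, scipy, OpenCV 4.12 (cv2) and the standard library are available. Lean on these libraries where they do the work, as an engineer would, in place of code of your own. Each camera call takes 0.05 s, during which the arm holds its last target. There are 200 camera calls.

TASK

Sort the fly-lab samples for the microscope: stand each of the four tall vials with a red, yellow, green or blue cap upright in the middle of the shallow tray of its cap's own colour, without tipping any over. Leave the white-capped vial and the low yellow-lidded pot where they stand.

Things in the scene. Friction and masses are not known exactly. Their poses are not given: they have to be found in the camera images.
- red_vial_center (a point): centre (on the axis, half-way up) of the tall sample vial with the red cap: an upright plain cylinder, clear plastic with a white paper band and brown food in the foot, 28 mm in diameter and 60 mm tall in all; the red cap is its top 15 mm, 27 mm in diameter, firmly on. Loose, about 40 g. It stands on the bench, so this point is 30 mm above the bench; z is up along the axis. May be gripped by the body or cap.
- yellow_vial_center (a point): centre (on the axis, half-way up) of the tall sample vial with the yellow cap: an upright plain cylinder, clear plastic with a white paper band and brown food in the foot, 28 mm in diameter and 60 mm tall in all; the yellow cap is its top 15 mm, 27 mm in diameter, firmly on. Loose, about 40 g. It stands on the bench, so this point is 30 mm above the bench; z is up along the axis. May be gripped by the body or cap.
- green_vial_center (a point): centre (on the axis, half-way up) of the tall sample vial with the green cap: an upright plain cylinder, clear plastic with a white paper band and brown food in the foot, 28 mm in diameter and 60 mm tall in all; the green cap is its top 15 mm, 27 mm in diameter, firmly on. Loose, about 40 g. It stands on the bench, so this point is 30 mm above the bench; z is up along the axis. May be gripped by the body or cap.
- blue_vial_center (a point): centre (on the axis, half-way up) of the tall sample vial with the blue cap: an upright plain cylinder, clear plastic with a white paper band and brown food in the foot, 28 mm in diameter and 60 mm tall in all; the blue cap is its top 15 mm, 27 mm in diameter, firmly on. Loose, about 40 g. It stands on the bench, so this point is 30 mm above the bench; z is up along the axis. May be gripped by the body or cap.
- red_tray: shallow square red tray, fixed to the bench: 68 mm x 68 mm outside, 10 mm high, walls and floor 3 mm thick, so 62 mm x 62 mm inside, open at the top, with a small white paper disc (26 mm) at the middle of its floor. Origin: centre of its underside, on the bench; z up, x and y along its sides. A vial standing in it has its centre 33 mm above the bench.
- yellow_tray: shallow square yellow tray, fixed to the bench: 68 mm x 68 mm outside, 10 mm high, walls and floor 3 mm thick, so 62 mm x 62 mm inside, open at the top, with a small white paper disc (26 mm) at the middle of its floor. Origin: centre of its underside, on the bench; z up, x and y along its sides. A vial standing in it has its centre 33 mm above the bench.
- green_tray: shallow square green tray, fixed to the bench: 68 mm x 68 mm outside, 10 mm high, walls and floor 3 mm thick, so 62 mm x 62 mm inside, open at the top, with a small white paper disc (26 mm) at the middle of its floor. Origin: centre of its underside, on the bench; z up, x and y along its sides. A vial standing in it has its centre 33 mm above the bench.
- blue_tray: shallow square blue tray, fixed to the bench: 68 mm x 68 mm outside, 10 mm high, walls and floor 3 mm thick, so 62 mm x 62 mm inside, open at the top, with a small white paper disc (26 mm) at the middle of its floor. Origin: centre of its underside, on the bench; z up, x and y along its sides. A vial standing in it has its centre 33 mm above the bench.
- white_vial_center (a point): centre of the tall vial with the white cap, otherwise the same as the other vials (28 mm in diameter, 60 mm tall, loose); to be left alone. Point half-way up, 30 mm above the bench
- pot_center (a point): centre of the low pot with a yellow lid, wide and squat: 50 mm in diameter, 30 mm tall, loose; to be left alone. Point half-way up, 15 mm above the bench. Nearby, unlisted and fixed: a pale petri dish (60 mm across, 13 mm high) and a black loupe (40 mm across, 22 mm high) stand among the things; all these things, vials and trays have their centres at least 100 mm apart; taller equipment stands only beyond them, at the back and sides of the bench

How it is judged:
By the outcome, as a careful person would: the job done as asked, in the order asked, and still so for the second after the job is handed in, with the robot touching nothing.
It also fails if it takes over 99 s, if anything falls off the work surface, if the arm or the gripper's body presses on something with over 40 N, if the wrist force passes 120 N, or if a joint passes its speed limit or range.

## Working session

There is one attempt and no reset: what is moved stays moved. The work goes in short steps, Python scripts to look and compute and a tool call to move; the robot and the scene stay as the last step left them, time stands still between calls to the robot, and variables do not carry over. Pictures are saved under pics/ and viewed, at most 14 in all, crops included, and the job is handed in when it is done.

Besides the shell and the picture viewer there is one more tool, called as name(argument=value, ...), one argument or row to a line, values as JSON. servo_tool: Moves the arm, as the interface text tells. Its arguments: {"type":"object","properties":{"plan":{"type":"array","items":{"type":"object","properties":{"xyz":{"type":"array","items":{"type":"number"}},"twist":{"type":"array","items":{"type":"number"}},"jaw":{"type":"number"}}}},"newtons":{"type":"number"}},"required":["plan"]}

```bash
mkdir -p pics
python3 - <<'E'
from cell import env
import cv2,numpy as np,pickle
o=env.get_obs();print(o['time_s'],o['tool_pos'],o['tool_rot'],o['grip_width'])
d={}
for n in("top","scene"):
    c=env.read_camera(n);d[n]=c
    cv2.imwrite(f"pics/{n}0.png",c["img"][:,:,::-1]);print(n,np.round(-np.array(c["R"]).T@c["t"],3))
pickle.dump(d,open("c0.pkl","wb"))
E
```

```text
0.0 [0.20243777 0.61744924 0.40367382] [-1.79891368e+02  7.41216810e-03  1.61852800e+02] 0.08691068387618511
top [ 0.386 -0.004  0.779]
scene [ 1.539 -0.37   0.87 ]
```

View pics/top0.png

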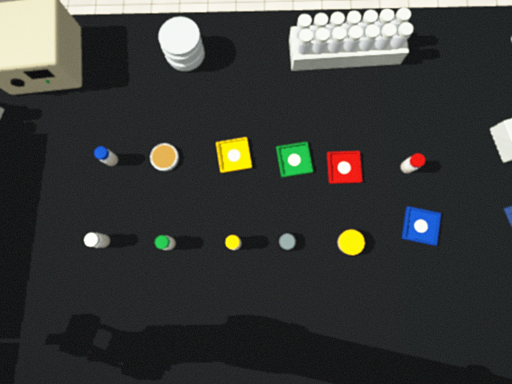

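View pics/scene0.png

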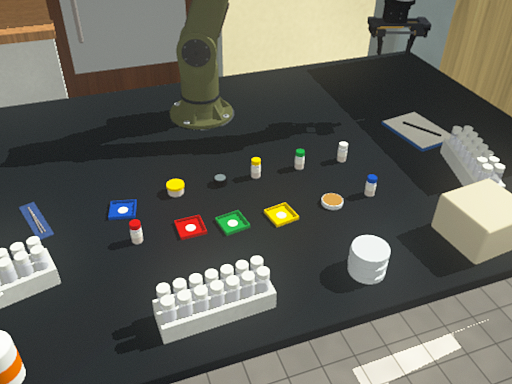

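Top view: caps blue (101,153), green (162,242), yellow (232,242), red (417,160). White vial at (91,240) and pot at (351,242) stay put. Tray discs: yellow (234,155), green (294,160), red (344,168), blue (421,226). Next I'll mask and cast rays.

```bash
cat > h.py <<'E'
import cv2,numpy as np
HUE={'red':[(0,8),(172,180)],'yellow':[(22,35)],'green':[(45,85)],'blue':[(105,128)]}
def ray(c,uv,z):
    K,R,t=(np.array(c[k],float) for k in("camera_matrix","R","t"))
    C=-R.T@t; d=R.T@np.linalg.inv(K)@[uv[0],uv[1],1.]
    return C+d*(z-C[2])/d[2]
def blobs(c,col,amin=40,sv=(130,70)):
    h=cv2.cvtColor(c["img"],cv2.COLOR_RGB2HSV)
    m=sum(cv2.inRange(h,(a,*sv),(b,255,255)) for a,b in HUE[col])
    cs,_=cv2.findContours(m,cv2.RETR_EXTERNAL,cv2.CHAIN_APPROX_NONE)
    return [(cv2.contourArea(k),k) for k in cs if cv2.contourArea(k)>amin]
E
python3 - <<'E'
import pickle;from h import *
d=pickle.load(open("c0.pkl","rb"))
for n in d:
  c=d[n]
  for col in HUE:
    for a,k in blobs(c,col,25):
      u=cv2.minEnclosingCircle(k)[0]; M=cv2.moments(k);m=(M['m10']/M['m00'],M['m01']/M['m00'])
      r=cv2.minAreaRect(k)
      print(n,col,a,np.round(m,1),'rect',np.round(r[1],1),round(r[2],1),'z.0525',np.round(ray(c,m,.0525),3)[:2],'z.06',np.round(ray(c,m,.06),3)[:2],'z.005',np.round(ray(c,m,.005),3)[:2])
c=d['top'];print([np.round(ray(c,u,.003),3) for u in[(234,155),(294,160),(344,168),(421,226)]])
E
```

```text
top red 164.0 [417.5 159.7] rect [13. 15.] 90.0 z.0525 [ 0.583 -0.323] z.06 [ 0.581 -0.319] z.005 [ 0.596 -0.343]
top red 1078.5 [344.1 166.8] rect [33.1 35.1] 87.3 z.0525 [ 0.57  -0.174] z.06 [ 0.568 -0.172] z.005 [ 0.582 -0.185]
top yellow 162.5 [231.8 241.4] rect [14.1 14.8] 45.0 z.0525 [0.42  0.054] z.06 [0.42  0.054] z.005 [0.422 0.058]
top yellow 529.0 [351.4 241.8] rect [26.7 26. ] 76.0 z.0525 [ 0.418 -0.181] z.06 [ 0.418 -0.179] z.005 [ 0.42  -0.192]
top yellow 1021.0 [233.3 154.4] rect [32.9 33.5] 80.5 z.0525 [0.598 0.052] z.06 [0.596 0.052] z.005 [0.612 0.056]
top green 145.5 [161.1 241.6] rect [13.4 13.9] 63.4 z.0525 [0.42  0.196] z.06 [0.42  0.193] z.005 [0.422 0.209]
top green 1006.5 [294. 159.] rect [32.4 33.3] 80.0 z.0525 [ 0.587 -0.072] z.06 [ 0.585 -0.072] z.005 [ 0.601 -0.077]
top blue 75.5 [508.5 213.3] rect [19.  7.] 90.0 z.0525 [ 0.472 -0.49 ] z.06 [ 0.472 -0.485] z.005 [ 0.478 -0.522]
top blue 1201.0 [421.1 225.5] rect [38.4 34.3] 11.3 z.0525 [ 0.449 -0.318] z.06 [ 0.449 -0.315] z.005 [ 0.453 -0.339]
top blue 142.0 [100.4 152.2] rect [12. 14.] 90.0 z.0525 [0.606
[... 740 characters left out ...]
77]
scene green 54.5 [299.9 152.1] rect [8. 8.] 90.0 z.0525 [0.414 0.196] z.06 [0.425 0.191] z.005 [0.349 0.229]
scene blue 147.0 [ 32.7 212.4] rect [35.8 15. ] 56.3 z.0525 [ 0.451 -0.556] z.06 [ 0.461 -0.554] z.005 [ 0.387 -0.566]
scene blue 494.5 [122.2 209.1] rect [20. 28.] 90.0 z.0525 [ 0.511 -0.342] z.06 [ 0.52  -0.342] z.005 [ 0.451 -0.341]
scene blue 69.0 [371.8 178.1] rect [ 8. 10.] 90.0 z.0525 [0.6   0.332] z.06 [0.609 0.326] z.005 [0.545 0.373]
scene blue 87.0 [408.9 138.9] rect [63.9 13.9] 19.6 z.0525 [0.455 0.551] z.06 [0.465 0.542] z.005 [0.392 0.604]
[array([0.612, 0.055, 0.003]), array([ 0.599, -0.077,  0.003]), array([ 0.58 , -0.185,  0.003]), array([ 0.453, -0.339,  0.003])]
```

servo_tool(
  plan=[
    {"xyz":[-33.7,-23.4,0],"twist":[0,0,71.86],"jaw":0},
    {"xyz":[-33.7,-23.4,0],"twist":[0,0,71.86],"jaw":0},
    {"xyz":[-33.7,-23.4,0],"twist":[0,0,71.86],"jaw":0},
    {"xyz":[-33.7,-23.4,0],"twist":[0,0,71.86],"jaw":0},
    {"xyz":[-33.7,-23.4,0],"twist":[0,0,71.86],"jaw":0},
    {"xyz":[-33.7,-23.4,0],"twist":[0,0,71.86],"jaw":0},
    {"xyz":[-33.7,-23.4,0],"twist":[0,0,71.86],"jaw":0},
    {"xyz":[-33.7,-23.4,0],"twist":[0,0,71.86],"jaw":0},
    {"xyz":[-33.7,-23.4,0],"twist":[0,0,71.86],"jaw":0},
    {"xyz":[-33.7,-23.4,0],"twist":[0,0,71.86],"jaw":0},
  ],
)

```text
time_s: 0.93
tool_pos: [0.4512, 0.2872, 0.4046]
tool_rot: [180.0, 0.0, 89.8]
force: [0.5, 0.8, -0.2]
grip_width: 0.0873
grasp_force: 0.0
```

servo_tool(
  plan=[
    {"xyz":[-60.8,13.1,10],"twist":[0,0,0],"jaw":0},
    {"xyz":[-60.8,13.1,10],"twist":[0,0,0],"jaw":0},
    {"xyz":[-60.8,13.1,10],"twist":[0,0,0],"jaw":0},
    {"xyz":[-60.8,13.1,10],"twist":[0,0,0],"jaw":0},
    {"xyz":[-60.8,13.1,10],"twist":[0,0,0],"jaw":0},
    {"xyz":[-60.8,13.1,10],"twist":[0,0,0],"jaw":0},
    {"xyz":[-60.8,13.1,10],"twist":[0,0,0],"jaw":0},
    {"xyz":[-60.8,13.1,10],"twist":[0,0,0],"jaw":0},
    {"xyz":[-60.8,13.1,10],"twist":[0,0,0],"jaw":0},
    {"xyz":[-60.8,13.1,10],"twist":[0,0,0],"jaw":0},
  ],
)

```text
time_s: 1.77
tool_pos: [0.5379, -0.1133, 0.3382]
tool_rot: [180.0, -0.0, 90.3]
force: [-0.2, 0.1, -0.3]
grip_width: 0.0871
grasp_force: 0.0
```

servo_tool(
  plan=[
    {"xyz":[-20.8,4.4,3.8],"twist":[0,0,0],"jaw":0},
    {"xyz":[-20.8,4.4,3.8],"twist":[0,0,0],"jaw":0},
    {"xyz":[-20.8,4.4,3.8],"twist":[0,0,0],"jaw":0},
    {"xyz":[-20.8,4.4,3.8],"twist":[0,0,0],"jaw":0},
    {"xyz":[-20.8,4.4,3.8],"twist":[0,0,0],"jaw":0},
    {"xyz":[-20.8,4.4,3.8],"twist":[0,0,0],"jaw":0},
    {"xyz":[-20.8,4.4,3.8],"twist":[0,0,0],"jaw":0},
  ],
)

```text
time_s: 2.35
tool_pos: [0.5813, -0.3234, 0.299]
tool_rot: [-179.8, 0.1, 89.9]
force: [0.6, 0.5, -0.1]
grip_width: 0.0867
grasp_force: 0.0
```

```bash
cat > w.py <<'E'
import sys;from h import *;from cell import env
o=env.get_obs();p=np.array(o['tool_pos']);y=np.radians(o['tool_rot'][2])
c=env.read_camera("wrist");print('tcp',np.round(p,4),np.round(o['tool_rot'],2),o['time_s'])
if len(sys.argv)>1: cv2.imwrite(f"pics/{sys.argv[1]}.png",c["img"][:,:,::-1])
for col in HUE:
  for a,k in blobs(c,col,150):
    M=cv2.moments(cv2.convexHull(k));m=(M['m10']/M['m00'],M['m01']/M['m00'])
    print(col,a,np.round(m),np.round(cv2.boundingRect(k)),'cap',np.round(ray(c,m,.058),4)[:2],'tray',np.round(ray(c,m,.007),4)[:2])
E
python3 w.py w1
```

```text
tcp [ 0.5813 -0.3234  0.299 ] [-1.798e+02  1.300e-01  8.987e+01] 2.35
red 924.0 [260. 201.] [243 183  35  36] cap [ 0.5823 -0.3216] tray [ 0.5826 -0.3386]
red 5793.5 [259.  35.] [216   0  86  72] cap [ 0.5817 -0.204 ] tray [ 0.5819 -0.1937]
yellow 3438.5 [380. 312.] [232 303 280  17] cap [ 0.6882 -0.4245] tray [ 0.713  -0.4653]
yellow 3440.5 [48. 26.] [11  0 73 59] cap [ 0.4406 -0.1983] tray [ 0.4081 -0.1867]
blue 4986.0 [126. 200.] [ 88 160  81  81] cap [ 0.4778 -0.3209] tray [ 0.4539 -0.3376]
```

View pics/w1.png

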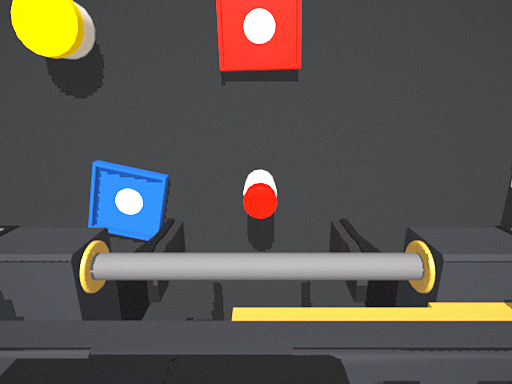

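Wrist view: red cap at (260,201), centred between the fingers. It measures (0.582,-0.3215), which matches the top view. Descending to grip.

servo_tool(
  plan=[
    {"xyz":[0.2,0.1,4],"twist":[0,0,0],"jaw":0},
    {"xyz":[0.2,0.1,7],"twist":[0,0,0],"jaw":0},
    {"xyz":[0.2,0.1,9.3],"twist":[0,0,0],"jaw":0},
    {"xyz":[0.2,0.1,9.3],"twist":[0,0,0],"jaw":0},
    {"xyz":[0.2,0.1,9.3],"twist":[0,0,0],"jaw":0.75},
    {"xyz":[0.2,0.1,9.3],"twist":[0,0,0],"jaw":0.75},
    {"xyz":[0.2,0.1,9.3],"twist":[0,0,0],"jaw":0.75},
    {"xyz":[0.2,0.1,9.3],"twist":[0,0,0],"jaw":0.75},
    {"xyz":[0.2,0.1,9.3],"twist":[0,0,0],"jaw":0.75},
    {"xyz":[0.2,0.1,9.3],"twist":[0,0,0],"jaw":0.75},
  ],
  newtons=12,
)

```text
time_s: 3.23
tool_pos: [0.5842, -0.3175, 0.2087]
tool_rot: [179.9, 0.0, 90.2]
force: [-0.8, 0.1, 0.5]
grip_width: 0.0549
grasp_force: 0.0
```

servo_tool(
  plan=[
    {"xyz":[0,0,0],"twist":[0,0,0],"jaw":0.85},
    {"xyz":[0,0,0],"twist":[0,0,0],"jaw":0.85},
    {"xyz":[0,0,0],"twist":[0,0,0],"jaw":0.85},
    {"xyz":[0,0,0],"twist":[0,0,0],"jaw":0.85},
    {"xyz":[0,0,0],"twist":[0,0,0],"jaw":0.85},
    {"xyz":[0,0,0],"twist":[0,0,0],"jaw":0.85},
    {"xyz":[0,0,0],"twist":[0,0,0],"jaw":0.85},
    {"xyz":[0,0,0],"twist":[0,0,0],"jaw":0.85},
  ],
  newtons=12,
)

```text
time_s: 3.9
tool_pos: [0.5839, -0.3173, 0.2075]
tool_rot: [-180.0, -0.0, 90.2]
force: [0.4, -0.8, -0.2]
grip_width: 0.0277
grasp_force: 12.0
```

servo_tool(
  plan=[
    {"xyz":[0,0,-3],"twist":[0,0,0],"jaw":0.85},
    {"xyz":[0,0,-6],"twist":[0,0,0],"jaw":0.85},
    {"xyz":[4,0,-6],"twist":[0,0,0],"jaw":0.85},
    {"xyz":[8,0,-6],"twist":[0,0,0],"jaw":0.85},
    {"xyz":[11.5,-0.1,-6],"twist":[0,0,0],"jaw":0.85},
    {"xyz":[13.4,-0.2,-6],"twist":[0,0,0],"jaw":0.85},
    {"xyz":[13.4,-0.2,-6],"twist":[0,0,0],"jaw":0.85},
    {"xyz":[13.4,-0.2,-6],"twist":[0,0,0],"jaw":0.85},
    {"xyz":[13.4,-0.2,-6],"twist":[0,0,0],"jaw":0.85},
  ],
  newtons=12,
)

```text
time_s: 4.65
tool_pos: [0.5812, -0.1844, 0.2678]
tool_rot: [180.0, 0.1, 90.2]
force: [-0.0, -0.4, -0.6]
grip_width: 0.0277
grasp_force: 12.0
```

```bash
python3 w.py w2
```

```text
tcp [ 0.5812 -0.1844  0.2678] [1.7998e+02 7.0000e-02 9.0180e+01] 4.65
red 683.5 [257. 288.] [231 280  53  19] cap [ 0.5813 -0.2392] tray [ 0.5815 -0.2742]
red 384.5 [257. 247.] [236 239  44  14] cap [ 0.5811 -0.2061] tray [ 0.5813 -0.2322]
red 4145.0 [258. 194.] [215 156  85  80] cap [ 0.5816 -0.1671] tray [ 0.5819 -0.1826]
yellow 4079.0 [286. 312.] [113 303 330  17] cap [ 0.6034 -0.2602] tray [ 0.6096 -0.3009]
yellow 3354.0 [ 53. 205.] [ 18 174  71  64] cap [ 0.4432 -0.1756] tray [ 0.4061 -0.1935]
green 9054.5 [284.  57.] [231   1 103 114] cap [ 0.5964 -0.0831] tray [ 0.6007 -0.0759]
```

View pics/w2.png

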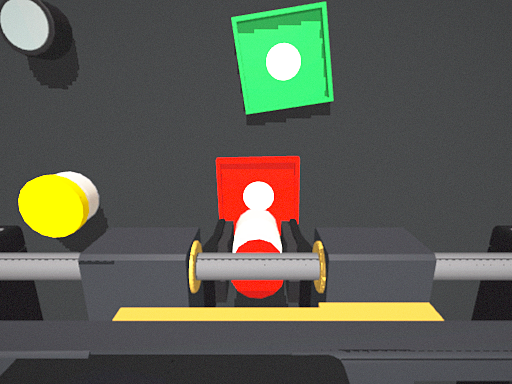

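Wrist view: the vial is upright in the grip, with the cap ellipse at about (257,269). The red tray disc is at (258,195) and the green disc at (283,61).

Run:
```python
from h import *;from cell import env
c=env.read_camera("wrist");h=cv2.cvtColor(c["img"],cv2.COLOR_RGB2HSV)
for u in[(257.5,269)]:print(ray(c,u,.12))
for u in[(258,195.5),(283.5,61.5)]:print(ray(c,u,.003))
print(-c["R"].T@c["t"])
```

```text
[ 0.58096839 -0.18698686  0.12      ]
[ 0.58166858 -0.18616557  0.003     ]
[ 0.60088112 -0.07897197  0.003     ]
[ 0.58052326 -0.11011751  0.24698586]
```

servo_tool(
  plan=[
    {"xyz":[0.1,0.05,2.5],"twist":[0,0,0],"jaw":0.85},
    {"xyz":[0.1,0.05,4.5],"twist":[0,0,0],"jaw":0.85},
    {"xyz":[0.1,0.05,5.4],"twist":[0,0,0],"jaw":0.85},
    {"xyz":[0.1,0.05,5.7],"twist":[0,0,0],"jaw":0.85},
    {"xyz":[0.1,0.05,5.7],"twist":[0,0,0],"jaw":0.85},
    {"xyz":[0.1,0.05,5.7],"twist":[0,0,0],"jaw":0.3},
    {"xyz":[0.1,0.05,5.7],"twist":[0,0,0],"jaw":0.3},
    {"xyz":[0.1,0.05,5.7],"twist":[0,0,0],"jaw":0.3},
    {"xyz":[0.1,0.05,5.7],"twist":[0,0,0],"jaw":0.3},
    {"xyz":[0.1,0.05,5.7],"twist":[0,0,0],"jaw":0.3},
  ],
)

```text
time_s: 5.58
tool_pos: [0.582, -0.1824, 0.2109]
tool_rot: [180.0, 0.0, 90.2]
force: [0.0, -0.3, -0.9]
grip_width: 0.0532
grasp_force: 0.0
```

servo_tool(
  plan=[
    {"xyz":[0,0,-4],"twist":[0,0,0],"jaw":0},
    {"xyz":[0,0,-8],"twist":[0,0,0],"jaw":0},
    {"xyz":[23.6,-15.8,-10],"twist":[0,0,0],"jaw":0},
    {"xyz":[23.6,-15.8,-10],"twist":[0,0,0],"jaw":0},
    {"xyz":[23.6,-15.8,-10],"twist":[0,0,0],"jaw":0},
    {"xyz":[23.6,-15.8,-10],"twist":[0,0,0],"jaw":0},
    {"xyz":[23.6,-15.8,-10],"twist":[0,0,0],"jaw":0},
    {"xyz":[23.6,-15.8,-10],"twist":[0,0,0],"jaw":0},
    {"xyz":[23.6,-15.8,-10],"twist":[0,0,0],"jaw":0},
    {"xyz":[23.6,-15.8,-10],"twist":[0,0,0],"jaw":0},
  ],
)

```text
time_s: 6.42
tool_pos: [0.4197, 0.0585, 0.3109]
tool_rot: [-179.9, -0.2, 90.8]
force: [0.9, -0.1, -0.7]
grip_width: 0.087
grasp_force: 0.0
```

```bash
python3 w.py w3
python3 - <<'E'
from h import *;from cell import env
c=env.read_camera("top")
cv2.imwrite("pics/t3.png",c["img"][:,:,::-1])
for a,k in blobs(c,'red',30):
  M=cv2.moments(k);m=(M['m10']/M['m00'],M['m01']/M['m00']);print(a,m,ray(c,m,.06))
E
```

```text
tcp [0.4197 0.0585 0.3109] [-179.94   -0.23   90.76] 6.4167
yellow 3133.5 [384. 312.] [232 303 280  17] cap [ 0.5379 -0.0481] tray [ 0.5641 -0.088 ]
yellow 818.5 [257. 206.] [242 189  32  34] cap [0.4195 0.0536] tray [0.4198 0.036 ]
yellow 5052.0 [450. 189.] [412 151  78  77] cap [0.5763 0.0703] tray [0.611  0.0565]
yellow 2462.0 [483.  23.] [454   0  58  51] cap [0.5763 0.1916] tray [0.6109 0.2044]
green 1245.5 [261.  20.] [242   0  39  43] cap [0.42   0.1917] tray [0.4204 0.2044]
1073.0 (343.93662628145387, 166.76623174899035) [ 0.5679161  -0.17171342  0.06      ]
```

View pics/w3.png

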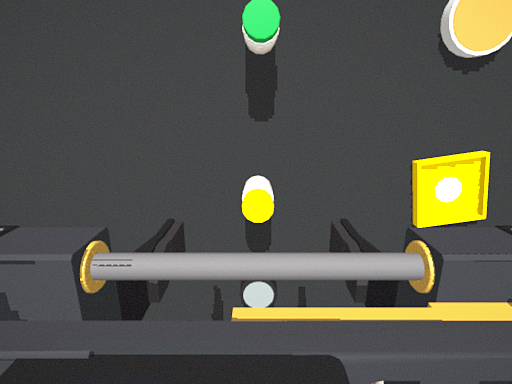

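Yellow cap at (257,206), i.e. (0.4195,0.0536), centred. Green vial at (261,20). Descending.

servo_tool(
  plan=[
    {"xyz":[-0.4,0,4],"twist":[0,0,0],"jaw":0.3},
    {"xyz":[-0.4,0,7.5],"twist":[0,0,0],"jaw":0.3},
    {"xyz":[-0.4,0,9.8],"twist":[0,0,0],"jaw":0.3},
    {"xyz":[-0.4,0,10.4],"twist":[0,0,0],"jaw":0.3},
    {"xyz":[-0.4,0,10.4],"twist":[0,0,0],"jaw":0.3},
    {"xyz":[-0.4,0,10.4],"twist":[0,0,0],"jaw":0.3},
  ],
  newtons=12,
)

```text
time_s: 7.02
tool_pos: [0.4239, 0.0484, 0.2074]
tool_rot: [179.9, 0.0, 90.1]
force: [1.3, -0.3, 1.3]
grip_width: 0.0625
grasp_force: 0.0
```

```bash
python3 w.py w4
```

```text
tcp [0.4239 0.0484 0.2074] [1.7995e+02 3.0000e-02 9.0130e+01] 7.0167
yellow 4084.0 [354. 312.] [183 303 329  17] cap [0.4734 0.0209] tray [ 0.4932 -0.0197]
yellow 1225.5 [249. 239.] [222 222  54  31] cap [0.4199 0.0616] tray [0.4185 0.037 ]
yellow 1542.0 [498. 204.] [484 166  28  81] cap [0.5341 0.0796] tray [0.578  0.0622]
```

View pics/w4.png

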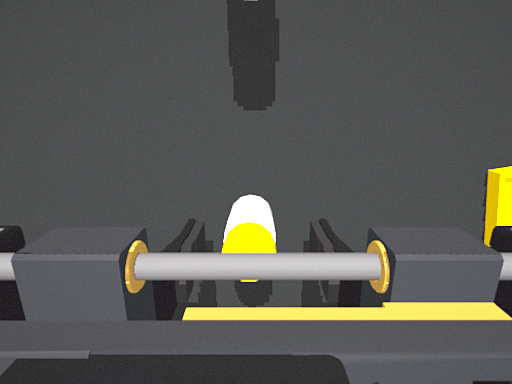

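Vial cap at column 249 while the finger centre is at 257, so it is about 4 mm off, plus about 5 mm in y. Correcting before closing.

servo_tool(
  plan=[
    {"xyz":[0.5,-0.4,0],"twist":[0,0,0],"jaw":0.3},
    {"xyz":[0.5,-0.4,0],"twist":[0,0,0],"jaw":0.3},
    {"xyz":[0.5,-0.4,0],"twist":[0,0,0],"jaw":0.3},
    {"xyz":[0.5,-0.4,0],"twist":[0,0,0],"jaw":0.3},
  ],
)

```text
time_s: 7.4
tool_pos: [0.4192, 0.0543, 0.2073]
tool_rot: [179.9, -0.1, 90.3]
force: [-0.2, 0.5, 0.7]
grip_width: 0.0612
grasp_force: 0.0
```

```bash
python3 w.py|grep -v green
```

```text
tcp [0.4192 0.0543 0.2073] [ 1.7992e+02 -5.0000e-02  9.0270e+01] 7.4
yellow 1739.0 [435. 312.] [364 303 146  18] cap [0.5104 0.0274] tray [ 0.5469 -0.013 ]
yellow 403.5 [258. 285.] [235 280  47  13] cap [0.4196 0.0428] tray [0.4201 0.0085]
yellow 640.5 [258. 244.] [234 234  49  19] cap [0.4194 0.0652] tray [0.4198 0.0397]
yellow 948.5 [500. 206.] [489 177  23  64] cap [0.5309 0.0847] tray [0.5755 0.0671]
```

Centred at column 258. Closing.

servo_tool(
  plan=[
    {"xyz":[0,0,0],"twist":[0,0,0],"jaw":0.85},
    {"xyz":[0,0,0],"twist":[0,0,0],"jaw":0.85},
    {"xyz":[0,0,0],"twist":[0,0,0],"jaw":0.85},
    {"xyz":[0,0,0],"twist":[0,0,0],"jaw":0.85},
    {"xyz":[0,0,0],"twist":[0,0,0],"jaw":0.85},
    {"xyz":[0,0,0],"twist":[0,0,0],"jaw":0.85},
    {"xyz":[0,0,0],"twist":[0,0,0],"jaw":0.85},
    {"xyz":[0,0,0],"twist":[0,0,0],"jaw":0.85},
    {"xyz":[0,0,0],"twist":[0,0,0],"jaw":0.85},
    {"xyz":[0,0,0],"twist":[0,0,0],"jaw":0.85},
  ],
  newtons=12,
)

```text
time_s: 8.28
tool_pos: [0.4189, 0.054, 0.2066]
tool_rot: [180.0, -0.0, 90.2]
force: [-0.3, -0.1, -0.6]
grip_width: 0.0279
grasp_force: 12.0
```

servo_tool(
  plan=[
    {"xyz":[0,0,-3],"twist":[0,0,0],"jaw":0.85},
    {"xyz":[0,0,-6],"twist":[0,0,0],"jaw":0.85},
    {"xyz":[0.1,4,-6],"twist":[0,0,0],"jaw":0.85},
    {"xyz":[0.2,8,-6],"twist":[0,0,0],"jaw":0.85},
    {"xyz":[0.2,12,-6],"twist":[0,0,0],"jaw":0.85},
    {"xyz":[0.2,16,-6],"twist":[0,0,0],"jaw":0.85},
    {"xyz":[0.2,19.2,-6],"twist":[0,0,0],"jaw":0.85},
    {"xyz":[0.2,19.2,-6],"twist":[0,0,0],"jaw":0.85},
    {"xyz":[0.2,19.2,-6],"twist":[0,0,0],"jaw":0.85},
    {"xyz":[0.2,19.2,-6],"twist":[0,0,0],"jaw":0.85},
  ],
  newtons=12,
)

```text
time_s: 9.12
tool_pos: [0.6103, 0.0566, 0.2658]
tool_rot: [-179.9, 0.0, 90.2]
force: [0.3, -0.3, -0.4]
grip_width: 0.0275
grasp_force: 12.0
```

```bash
cat > t.py <<'E'
# tray disc (bright white blob below z cutoff) and held cap seen by the wrist camera
import sys;from h import *;from cell import env
col=sys.argv[1];o=env.get_obs();c=env.read_camera("wrist");print('tcp',np.round(o['tool_pos'],4))
b=[(a,k) for a,k in blobs(c,col,150,) if cv2.boundingRect(k)[1]<300]
for a,k in b:
  x,y,w,h=cv2.boundingRect(k);print(a,(x,y,w,h))
pts=np.vstack([k for a,k in b if 200<cv2.boundingRect(k)[0]<280 and a<3000 and cv2.boundingRect(k)[1]>225] or [np.zeros((1,1,2),int)])
x,y,w,h=cv2.boundingRect(pts);print('cap box',(x,y,w,h))
hsv=cv2.cvtColor(c["img"],cv2.COLOR_RGB2HSV);m=cv2.inRange(hsv,(0,0,225),(180,40,255))
n,_,st,ce=cv2.connectedComponentsWithStats(m)
for s,q in zip(st[1:],ce[1:]):
  if s[4]>150: print('white',s,np.round(q,1),np.round(ray(c,q,.003),4))
print('cap at z.12',np.round(ray(c,(x+w/2,269),.12),4))
if len(sys.argv)>2: cv2.imwrite(f"pics/{sys.argv[2]}.png",c["img"][:,:,::-1])
E
python3 t.py yellow w5
```

```text
tcp [0.6103 0.0566 0.2658]
405.0 (233, 280, 48, 13)
664.5 (233, 233, 49, 20)
4071.5 (213, 151, 93, 81)
879.5 (220, 0, 73, 31)
cap box (233, 233, 49, 60)
white [215   0  83  37 518] [256.2  21.2] [0.6083 0.1899 0.003 ]
white [ 231  183   52   69 1828] [258.3 214.2] [0.6105 0.0393 0.003 ]
cap at z.12 [0.6098 0.056  0.12  ]
```

View pics/w5.png

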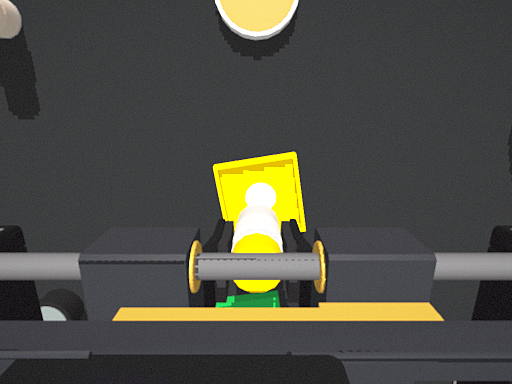

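Disc at (261,197), cap centre at about (257,263). The tray centre is about 1.5 mm further in x, so I'll nudge that and lower.

servo_tool(
  plan=[
    {"xyz":[-0.1,0.15,2.5],"twist":[0,0,0],"jaw":0.85},
    {"xyz":[-0.1,0.15,4.5],"twist":[0,0,0],"jaw":0.85},
    {"xyz":[-0.1,0.15,5.4],"twist":[0,0,0],"jaw":0.85},
    {"xyz":[-0.1,0.15,5.7],"twist":[0,0,0],"jaw":0.85},
    {"xyz":[-0.1,0.15,5.7],"twist":[0,0,0],"jaw":0.85},
    {"xyz":[-0.1,0.15,5.7],"twist":[0,0,0],"jaw":0.3},
    {"xyz":[-0.1,0.15,5.7],"twist":[0,0,0],"jaw":0.3},
    {"xyz":[-0.1,0.15,5.7],"twist":[0,0,0],"jaw":0.3},
    {"xyz":[-0.1,0.15,5.7],"twist":[0,0,0],"jaw":0.3},
    {"xyz":[-0.1,0.15,5.7],"twist":[0,0,0],"jaw":0.3},
  ],
)

```text
time_s: 10.0
tool_pos: [0.6125, 0.0559, 0.2099]
tool_rot: [180.0, -0.0, 90.2]
force: [0.7, 0.9, -0.2]
grip_width: 0.0533
grasp_force: 0.0
```

servo_tool(
  plan=[
    {"xyz":[0,0,-4],"twist":[0,0,0],"jaw":0.3},
    {"xyz":[0,0,-8],"twist":[0,0,0],"jaw":0.3},
    {"xyz":[13.8,-19.2,-10],"twist":[0,0,0],"jaw":0.3},
    {"xyz":[13.8,-19.2,-10],"twist":[0,0,0],"jaw":0.3},
    {"xyz":[13.8,-19.2,-10],"twist":[0,0,0],"jaw":0.3},
    {"xyz":[13.8,-19.2,-10],"twist":[0,0,0],"jaw":0.3},
    {"xyz":[13.8,-19.2,-10],"twist":[0,0,0],"jaw":0.3},
    {"xyz":[13.8,-19.2,-10],"twist":[0,0,0],"jaw":0.3},
    {"xyz":[13.8,-19.2,-10],"twist":[0,0,0],"jaw":0.3},
    {"xyz":[13.8,-19.2,-10],"twist":[0,0,0],"jaw":0.3},
  ],
)

```text
time_s: 10.83
tool_pos: [0.4189, 0.1941, 0.3101]
tool_rot: [180.0, -0.1, 90.5]
force: [0.7, -0.1, -0.3]
grip_width: 0.0607
grasp_force: 0.0
```

servo_tool(
  plan=[
    {"xyz":[0,0,0],"twist":[0,0,0],"jaw":0.3},
    {"xyz":[0,0,0],"twist":[0,0,0],"jaw":0.3},
  ],
)

```text
time_s: 11.0
tool_pos: [0.4209, 0.1921, 0.3097]
tool_rot: [180.0, 0.0, 90.1]
force: [-0.1, -0.4, -0.1]
grip_width: 0.0612
grasp_force: 0.0
```

```bash
python3 w.py|egrep 'tcp|green'
python3 - <<'E'
from cell import env;import cv2
c=env.read_camera("scene")["img"][120:260,80:400,::-1];cv2.imwrite("pics/s6.png",cv2.resize(c,None,fx=2.5,fy=2.5))
E
```

```text
tcp [0.4209 0.1921 0.3097] [1.7996e+02 2.0000e-02 9.0100e+01] 11.0
green 828.0 [256. 198.] [240 181  33  34] cap [0.4199 0.1935] tray [0.4198 0.1772]
```

View pics/s6.png

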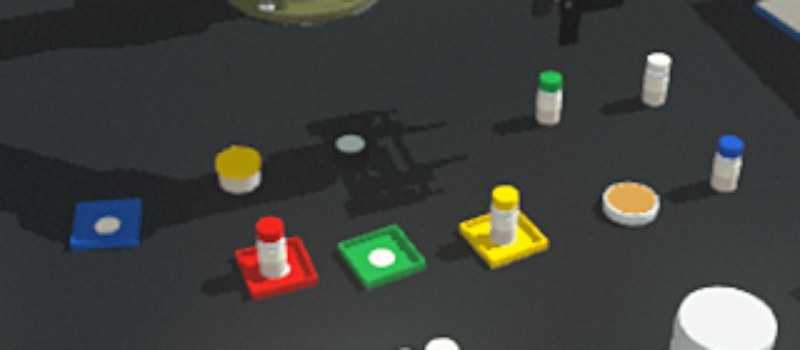

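The scene crop shows the red vial at (270,247) and the yellow vial at (504,215) upright mid-tray. The green cap is at (0.420,0.1935), so I'll descend there.

servo_tool(
  plan=[
    {"xyz":[0.15,-0.1,4],"twist":[0,0,0],"jaw":0.3},
    {"xyz":[0.15,-0.1,7.5],"twist":[0,0,0],"jaw":0.3},
    {"xyz":[0.15,-0.1,9.7],"twist":[0,0,0],"jaw":0.3},
    {"xyz":[0.15,-0.1,10.3],"twist":[0,0,0],"jaw":0.3},
    {"xyz":[0.15,-0.1,10.3],"twist":[0,0,0],"jaw":0.3},
    {"xyz":[0.15,-0.1,10.3],"twist":[0,0,0],"jaw":0.85},
    {"xyz":[0.15,-0.1,10.3],"twist":[0,0,0],"jaw":0.85},
    {"xyz":[0.15,-0.1,10.3],"twist":[0,0,0],"jaw":0.85},
    {"xyz":[0.15,-0.1,10.3],"twist":[0,0,0],"jaw":0.85},
  ],
  newtons=12,
)

```text
time_s: 11.85
tool_pos: [0.4196, 0.1949, 0.208]
tool_rot: [179.9, -0.1, 90.2]
force: [-0.2, -0.7, 0.7]
grip_width: 0.0419
grasp_force: 0.0
```

servo_tool(
  plan=[
    {"xyz":[0,0,0],"twist":[0,0,0],"jaw":0.85},
    {"xyz":[0,0,0],"twist":[0,0,0],"jaw":0.85},
    {"xyz":[0,0,0],"twist":[0,0,0],"jaw":0.85},
    {"xyz":[0,0,0],"twist":[0,0,0],"jaw":0.85},
    {"xyz":[0,0,0],"twist":[0,0,0],"jaw":0.85},
    {"xyz":[0,0,0],"twist":[0,0,0],"jaw":0.85},
  ],
  newtons=12,
)

```text
time_s: 12.35
tool_pos: [0.4192, 0.1948, 0.2071]
tool_rot: [180.0, -0.0, 90.2]
force: [-0.2, -0.1, 4.8]
grip_width: 0.028
grasp_force: 12.0
```

servo_tool(
  plan=[
    {"xyz":[0,0,-4],"twist":[0,0,0],"jaw":0.85},
    {"xyz":[0,0,-8],"twist":[0,0,0],"jaw":0.85},
    {"xyz":[-3.2,2.2,-10],"twist":[0,0,0],"jaw":0.85},
    {"xyz":[-6.4,4.3,-10],"twist":[0,0,0],"jaw":0.85},
    {"xyz":[-9.6,6.4,-10],"twist":[0,0,0],"jaw":0.85},
    {"xyz":[-13,8.7,-10],"twist":[0,0,0],"jaw":0.85},
    {"xyz":[-16.4,11,-10],"twist":[0,0,0],"jaw":0.85},
    {"xyz":[-19.8,13.2,-10],"twist":[0,0,0],"jaw":0.85},
    {"xyz":[-23,15.4,-10],"twist":[0,0,0],"jaw":0.85},
    {"xyz":[-25.5,17.1,-10],"twist":[0,0,0],"jaw":0.85},
  ],
  newtons=12,
)

```text
time_s: 13.18
tool_pos: [0.5917, -0.0628, 0.3061]
tool_rot: [-180.0, 0.1, 90.1]
force: [0.2, 1.1, 0.3]
grip_width: 0.0276
grasp_force: 12.0
```

servo_tool(
  plan=[
    {"xyz":[-1.6,1.0,2],"twist":[0,0,0],"jaw":0.85},
    {"xyz":[-1.6,1.0,4],"twist":[0,0,0],"jaw":0.85},
    {"xyz":[-1.6,1.0,4],"twist":[0,0,0],"jaw":0.85},
    {"xyz":[-1.6,1.0,4],"twist":[0,0,0],"jaw":0.85},
  ],
  newtons=12,
)

```text
time_s: 13.52
tool_pos: [0.6002, -0.0754, 0.265]
tool_rot: [-179.8, -0.0, 90.2]
force: [0.3, 0.1, 0.6]
grip_width: 0.0276
grasp_force: 12.0
```

```bash
python3 t.py green w7
```

```text
tcp [ 0.6002 -0.0754  0.265 ]
393.5 (234, 280, 47, 13)
614.5 (233, 234, 48, 19)
3966.5 (212, 153, 93, 81)
cap box (233, 234, 48, 59)
white [ 232  184   50   68 1818] [257.9 215.2] [ 0.5996 -0.0932  0.003 ]
white [ 48 285  36  19 393] [ 69.3 292.7] [ 0.4215 -0.1723  0.003 ]
white [226 295  26  12 232] [237.8 301.7] [ 0.5808 -0.1812  0.003 ]
cap at z.12 [ 0.5992 -0.0754  0.12  ]
```

View pics/w7.png

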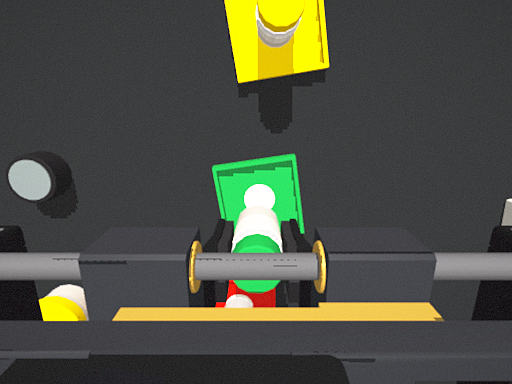

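Disc at (259,198), cap centre at about (257,263). Small correction, then lowering.

servo_tool(
  plan=[
    {"xyz":[-0.2,0.1,2.5],"twist":[0,0,0],"jaw":0.85},
    {"xyz":[-0.2,0.1,4.5],"twist":[0,0,0],"jaw":0.85},
    {"xyz":[-0.2,0.1,5.2],"twist":[0,0,0],"jaw":0.85},
    {"xyz":[-0.2,0.1,5.6],"twist":[0,0,0],"jaw":0.85},
    {"xyz":[-0.2,0.1,5.6],"twist":[0,0,0],"jaw":0.85},
    {"xyz":[-0.2,0.1,5.6],"twist":[0,0,0],"jaw":0.3},
    {"xyz":[-0.2,0.1,5.6],"twist":[0,0,0],"jaw":0.3},
    {"xyz":[-0.2,0.1,5.6],"twist":[0,0,0],"jaw":0.3},
    {"xyz":[-0.2,0.1,5.6],"twist":[0,0,0],"jaw":0.3},
    {"xyz":[-0.2,0.1,5.6],"twist":[0,0,0],"jaw":0.3},
  ],
)

```text
time_s: 14.4
tool_pos: [0.6022, -0.0778, 0.2112]
tool_rot: [179.9, -0.0, 90.2]
force: [-0.1, 0.4, 0.6]
grip_width: 0.053
grasp_force: 0.0
```

servo_tool(
  plan=[
    {"xyz":[0,0,-4],"twist":[0,0,0],"jaw":0.3},
    {"xyz":[0,0,-8],"twist":[0,0,0],"jaw":0.3},
    {"xyz":[4,0,-10],"twist":[0,0,0],"jaw":0.3},
    {"xyz":[8,0,-10],"twist":[0,0,0],"jaw":0.3},
    {"xyz":[12,0,-10],"twist":[0,0,0],"jaw":0.3},
    {"xyz":[16,0,-10],"twist":[0,0,0],"jaw":0.3},
    {"xyz":[20,0,-10],"twist":[0,0,0],"jaw":0.3},
    {"xyz":[24,0,-10],"twist":[0,0,0],"jaw":0.3},
    {"xyz":[28,0,-10],"twist":[0,0,0],"jaw":0.3},
    {"xyz":[32,0.2,-10],"twist":[0,0,0],"jaw":0.3},
  ],
)

```text
time_s: 15.23
tool_pos: [0.6022, 0.2442, 0.311]
tool_rot: [180.0, -0.0, 90.2]
force: [0.5, -0.5, -0.1]
grip_width: 0.0609
grasp_force: 0.0
```

servo_tool(
  plan=[
    {"xyz":[4,0.1,0],"twist":[0,0,0],"jaw":0.3},
    {"xyz":[7.5,0.1,0],"twist":[0,0,0],"jaw":0.3},
    {"xyz":[8.7,0.1,0],"twist":[0,0,0],"jaw":0.3},
    {"xyz":[8.7,0.1,0],"twist":[0,0,0],"jaw":0.3},
    {"xyz":[8.7,0.1,0],"twist":[0,0,0],"jaw":0.3},
    {"xyz":[8.7,0.1,0],"twist":[0,0,0],"jaw":0.3},
  ],
)

```text
time_s: 15.73
tool_pos: [0.604, 0.3271, 0.3107]
tool_rot: [180.0, 0.1, 90.1]
force: [0.9, 0.5, -0.0]
grip_width: 0.0612
grasp_force: 0.0
```

```bash
python3 w.py|egrep 'tcp|blue'
```

```text
tcp [0.604  0.3271 0.3107] [1.7998e+02 9.0000e-02 9.0090e+01] 15.7333
```

Run:
```python
from h import *;from cell import env
c=env.read_camera("wrist");cv2.imwrite("pics/w8.png",c["img"][:,:,::-1]);h=cv2.cvtColor(c["img"],cv2.COLOR_RGB2HSV)
HUE['blue']=[(100,130)]
for a,k in blobs(c,'blue',80,(90,40)):
  M=cv2.moments(cv2.convexHull(k));m=(M['m10']/M['m00'],M['m01']/M['m00']);print(a,cv2.boundingRect(k),h[int(m[1]),int(m[0])],ray(c,m,.058))
```

```text
839.0 (242, 179, 34, 34) [103 203 255] [0.60505663 0.32908163 0.058     ]
```

View pics/w8.png

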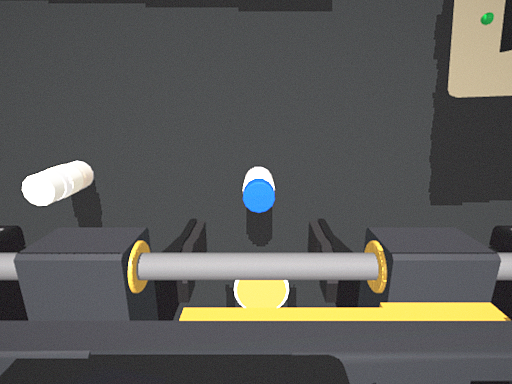

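Blue cap at (259,196), i.e. (0.605,0.329), centred; the microscope base is far off to the right. Descending and gripping.

servo_tool(
  plan=[
    {"xyz":[0.2,0.1,4],"twist":[0,0,0],"jaw":0.3},
    {"xyz":[0.2,0.1,7.5],"twist":[0,0,0],"jaw":0.3},
    {"xyz":[0.2,0.1,9.7],"twist":[0,0,0],"jaw":0.3},
    {"xyz":[0.2,0.1,10.4],"twist":[0,0,0],"jaw":0.3},
    {"xyz":[0.2,0.1,10.4],"twist":[0,0,0],"jaw":0.3},
    {"xyz":[0.2,0.1,10.4],"twist":[0,0,0],"jaw":0.85},
    {"xyz":[0.2,0.1,10.4],"twist":[0,0,0],"jaw":0.85},
    {"xyz":[0.2,0.1,10.4],"twist":[0,0,0],"jaw":0.85},
    {"xyz":[0.2,0.1,10.4],"twist":[0,0,0],"jaw":0.85},
  ],
  newtons=12,
)

```text
time_s: 16.58
tool_pos: [0.605, 0.3315, 0.2086]
tool_rot: [179.9, -0.1, 90.2]
force: [-0.7, 0.0, 0.2]
grip_width: 0.0421
grasp_force: 0.0
```

servo_tool(
  plan=[
    {"xyz":[0,0,0],"twist":[0,0,0],"jaw":0.85},
    {"xyz":[0,0,0],"twist":[0,0,0],"jaw":0.85},
    {"xyz":[0,0,0],"twist":[0,0,0],"jaw":0.85},
    {"xyz":[0,0,0],"twist":[0,0,0],"jaw":0.85},
    {"xyz":[0,0,0],"twist":[0,0,0],"jaw":0.85},
    {"xyz":[0,0,0],"twist":[0,0,0],"jaw":0.85},
  ],
  newtons=12,
)

```text
time_s: 17.08
tool_pos: [0.6046, 0.3315, 0.2072]
tool_rot: [180.0, -0.0, 90.2]
force: [-0.4, 0.3, 5.2]
grip_width: 0.0276
grasp_force: 12.0
```

servo_tool(
  plan=[
    {"xyz":[0,0,-4],"twist":[0,0,0],"jaw":0.85},
    {"xyz":[0,0,-8],"twist":[0,0,0],"jaw":0.85},
    {"xyz":[-2.5,-0.6,-11],"twist":[0,0,0],"jaw":0.85},
    {"xyz":[-6,-1.4,-12],"twist":[0,0,0],"jaw":0.85},
    {"xyz":[-10,-2.3,-12],"twist":[0,0,0],"jaw":0.85},
    {"xyz":[-14,-3.2,-12],"twist":[0,0,0],"jaw":0.85},
    {"xyz":[-18,-4.1,-12],"twist":[0,0,0],"jaw":0.85},
    {"xyz":[-22,-5,-12],"twist":[0,0,0],"jaw":0.85},
    {"xyz":[-26,-5.9,-12],"twist":[0,0,0],"jaw":0.85},
    {"xyz":[-30,-6.8,-12],"twist":[0,0,0],"jaw":0.85},
  ],
  newtons=12,
)

```text
time_s: 17.92
tool_pos: [0.5364, 0.0291, 0.3262]
tool_rot: [-180.0, -0.0, 90.2]
force: [1.6, -0.7, 0.8]
grip_width: 0.0279
grasp_force: 12.0
```

servo_tool(
  plan=[
    {"xyz":[-4,-0.9,0],"twist":[0,0,0],"jaw":0.85},
    {"xyz":[-8,-1.8,0],"twist":[0,0,0],"jaw":0.85},
    {"xyz":[-12,-2.7,0],"twist":[0,0,0],"jaw":0.85},
    {"xyz":[-16,-3.6,0],"twist":[0,0,0],"jaw":0.85},
    {"xyz":[-20,-4.5,0],"twist":[0,0,0],"jaw":0.85},
    {"xyz":[-24,-5.4,0],"twist":[0,0,0],"jaw":0.85},
    {"xyz":[-28,-6.3,0],"twist":[0,0,0],"jaw":0.85},
    {"xyz":[-32,-7.2,0],"twist":[0,0,0],"jaw":0.85},
    {"xyz":[-35,-7.9,0],"twist":[0,0,0],"jaw":0.85},
    {"xyz":[-36.7,-8.3,0],"twist":[0,0,0],"jaw":0.85},
  ],
  newtons=12,
)

```text
time_s: 18.75
tool_pos: [0.4535, -0.3405, 0.3266]
tool_rot: [-179.9, 0.1, 89.9]
force: [-0.5, -0.1, -0.3]
grip_width: 0.0277
grasp_force: 12.0
```

servo_tool(
  plan=[
    {"xyz":[0,0,3],"twist":[0,0,0],"jaw":0.85},
    {"xyz":[0,0,6],"twist":[0,0,0],"jaw":0.85},
    {"xyz":[0,0,6],"twist":[0,0,0],"jaw":0.85},
    {"xyz":[0,0,6],"twist":[0,0,0],"jaw":0.85},
  ],
  newtons=12,
)

```text
time_s: 19.08
tool_pos: [0.4553, -0.3358, 0.2653]
tool_rot: [-179.8, -0.1, 90.2]
force: [0.5, -0.4, -0.6]
grip_width: 0.0275
grasp_force: 12.0
```

```bash
sed -i "s/(105,128)/(100,128)/" h.py; python3 t.py blue w9
```

```text
tcp [ 0.4553 -0.3358  0.2653]
515.5 (232, 280, 49, 16)
540.0 (233, 236, 48, 17)
3856.0 (210, 154, 98, 81)
cap box (232, 236, 49, 60)
white [ 232  186   50   66 1844] [257.2 217.2] [ 0.4541 -0.3552  0.003 ]
cap at z.12 [ 0.4541 -0.3357  0.12  ]
```

View pics/w9.png

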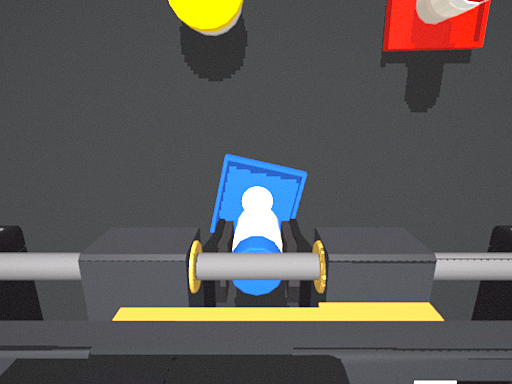

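Disc at (257,200), cap at (256,265). The vial needs about 3 mm in -y. Lowering with that shift.

servo_tool(
  plan=[
    {"xyz":[-0.3,-0.1,2.5],"twist":[0,0,0],"jaw":0.85},
    {"xyz":[-0.3,-0.1,4.5],"twist":[0,0,0],"jaw":0.85},
    {"xyz":[-0.3,-0.1,5.2],"twist":[0,0,0],"jaw":0.85},
    {"xyz":[-0.3,-0.1,5.6],"twist":[0,0,0],"jaw":0.85},
    {"xyz":[-0.3,-0.1,5.6],"twist":[0,0,0],"jaw":0.85},
    {"xyz":[-0.3,-0.1,5.6],"twist":[0,0,0],"jaw":0.3},
    {"xyz":[-0.3,-0.1,5.6],"twist":[0,0,0],"jaw":0.3},
    {"xyz":[-0.3,-0.1,5.6],"twist":[0,0,0],"jaw":0.3},
    {"xyz":[-0.3,-0.1,5.6],"twist":[0,0,0],"jaw":0.3},
    {"xyz":[-0.3,-0.1,5.6],"twist":[0,0,0],"jaw":0.3},
  ],
)

```text
time_s: 19.97
tool_pos: [0.4552, -0.3394, 0.2111]
tool_rot: [179.9, 0.0, 90.2]
force: [-0.1, 0.4, -1.2]
grip_width: 0.0532
grasp_force: 0.0
```

servo_tool(
  plan=[
    {"xyz":[0,0,0],"twist":[0,0,0],"jaw":0.2},
    {"xyz":[0,0,-4],"twist":[0,0,0],"jaw":0.2},
    {"xyz":[0,0,-8],"twist":[0,0,0],"jaw":0},
    {"xyz":[0,0,-12],"twist":[0,0,0],"jaw":0},
    {"xyz":[0,0,-16],"twist":[0,0,0],"jaw":0},
    {"xyz":[-4,0,-18],"twist":[0,0,0],"jaw":0},
    {"xyz":[-8,0,-18],"twist":[0,0,0],"jaw":0},
    {"xyz":[-12,0,-18],"twist":[0,0,0],"jaw":0},
    {"xyz":[-12,0,-18],"twist":[0,0,0],"jaw":0},
    {"xyz":[-12,0,-18],"twist":[0,0,0],"jaw":0},
  ],
)

```text
time_s: 20.8
tool_pos: [0.4531, -0.4624, 0.3899]
tool_rot: [-179.8, 0.1, 89.9]
force: [-0.1, 0.3, -0.5]
grip_width: 0.0868
grasp_force: 0.0
```

Run:
```python
from h import *;from cell import env
a=env.read_camera("top")["img"][120:290,60:460,::-1];b=env.read_camera("scene")["img"][120:270,80:400,::-1]
a=cv2.resize(a,(700,298));b=cv2.resize(b,(640,300));b=cv2.copyMakeBorder(b,0,0,0,60,0)
cv2.imwrite("pics/f.png",np.vstack([a,b]))
```

```text
(no output)
```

View pics/f.png

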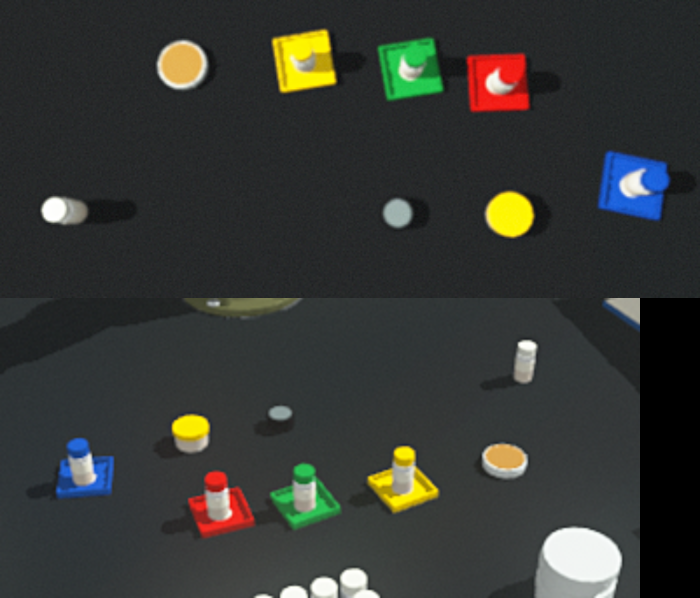

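All four vials stand upright in the middle of their own trays (blue (80,465), red (217,500), green (304,490), yellow (403,472) in the lower view). The white vial and the pot have not been moved. Handing in.

```bash
python3 -c "
from cell import env
print(env.sign_off())"
```

```text
the job is handed in; nothing more can be done
None
```

The red, yellow, green and blue vials each stand upright in the middle of their own tray, the white vial and the pot were left where they stood, and I handed the job in at about 21 s on the robot's clock.

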